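Put the injection supplies into their holders before the cart is rolled

TASK

The cart is about to be rolled to the next patient, so put each supply into the holder made for it: the dropper bottle into the wide round socket, the amber vial into the narrow round socket, the roll of tape over the spindle's pin and the swab carton into the rectangular tray, each upright or flat and right down on the holder's floor. Keep the bottle, the vial and the carton upright all the while, and leave the specimen cups and the syringe where they are.

Things in the scene. Friction and masses are not known exactly. Their poses are not given: they have to be found in the camera images.
- bottle: White plastic dropper bottle standing upright, to be put away. 119 mm high: round body 62 mm in diameter up to 86 mm, ribbed collar 34 mm in diameter from 86 to 103 mm (a good grip from above), nozzle 20 mm in diameter from 103 to 119 mm. 0.12 to 0.24 kg. Origin at the centre of its underside, z up along the bottle.
- vial: Small amber glass injection vial with a red cap, standing upright, to be put away. Body 23 mm in diameter up to 39 mm, cap 20 mm in diameter, 46 mm high in all, 22 g. Origin at the centre of its underside, z up.
- tape: Roll of white surgical tape lying flat, to be put away: 58 mm outer diameter, 25 mm high, with a hole at least 20 mm wide right through its middle, 40 g. Origin at the centre of its underside, z up along the hole.
- carton: White open carton of swabs, standing, to be put away: 49 mm along its x, 62 mm along its y, walls 44 mm high; an opened flap leans out over the +x wall, up to 59 mm high. Take it by the y faces (62 mm apart), clear of the flap, no lower than 20 mm. Its middle lies 6.5 mm towards -x from its origin, which is at underside height. 0.06 to 0.13 kg. Starts turned 61 to 119 degrees.
- bottle_socket: Holder for the bottle: the wide round stainless socket, fixed to the bench. Inside diameter 72 mm, mouth flared to 80 mm, 86 mm over all, rim 36 mm above the bench, inner floor 4 mm above the bench. Origin at its centre on the bench.
- vial_socket: Holder for the vial: the narrow round stainless socket on a broad 64 mm foot, fixed to the bench. Inside diameter 33 mm, mouth flared to 39 mm, rim 24 mm above the bench, inner floor 10 mm above the bench. Origin at its centre on the bench.
- tape_spindle: Holder for the tape: stainless spindle, an upright 10 mm pin with a tapered tip 47 mm above the bench, on a flat round foot 72 mm in diameter and 8 mm high, fixed to the bench. The roll lies flat on the foot with the pin through its hole. Origin at the centre of the foot on the bench.
- carton_tray: Holder for the carton: low rectangular stainless tray, fixed. Inside 60 mm along its x and 74 mm along its y, walls 3 mm thick, rim 20 mm and inner floor 3 mm above the bench. Turned 76 to 104 degrees, so its long side (y) points roughly away from the robot. The carton's 62 mm side goes along the tray's long side, either way round. Origin at its centre on the bench.
- cup: Bystander: lidded specimen cup with an orange lid, 61 mm in diameter, 66 mm high, standing behind the holders. Leave it where it stands. Origin at the centre of its underside.
- syringe5: Bystander: capped 5 ml syringe lying near the bench's front edge, in front of the holders, 119 mm long along its own y, 18 mm high. Leave it where it lies. Origin at the middle of its length, at the underside.
There are look-alikes about, which are no part of the job. Leave any turquoise look-alike of the tape alone.

How it is judged:
By the outcome, as a careful person would: the job done as asked, in the order asked, and still so for the second after the job is handed in, with the robot touching nothing.
It also fails if it takes over 112 s, if anything falls off the work surface, if the arm or the gripper's body presses on something with over 40 N, if the wrist force passes 120 N, or if a joint passes its speed limit or range.

ROBOT

A 6-joint arm with a two-finger parallel gripper is mounted at the origin on a cart in front of the work surface, level with it; the furniture and walls round the work are solid. World frame = base frame: x ahead of the robot, y to its left, z up, the work surface at z = 0. Lengths are in m, angles in degrees, forces in N, time in s.
With the tool pointing down it reaches from about 0.35 to 0.95 m from the base axis. Payload 17.4 kg.
Tool frame: the origin (TCP) lies at the very end of the fingers, on their centre line; the grasp point (between the pads) lies behind it (bot.grasp_offset is the z of the grasp point in the tool frame, in m); z points along the fingers, y is the line along which they close (so a half turn about z gives the same grasp; the last joint's range is limited). The gripper opens to 93 mm and grips with 3 to 60 N. Pads are 15 mm wide; open, the fingers measure 128 mm over their backs; the gripper's body (75 mm by 188 mm) begins 65 mm behind the grasp point.
Start: joints at [-70.52, 6.646, 82.598, -0, 90.757, -2.166], TCP at [0.249, -0.627, 0.194] pointing down, gripper open.
Joint ranges: [-162.19, 162.19], [-47.58, 125.68], [4.15, 143.07], [-65.23, 245.23], [0.69, 171.88], [-170.13, 170.13]. Speed limits (degrees/s): [108.29, 108.29, 127.2, 180, 180, 180].

INTERFACE

Orientations are given as a 3x3 rotation matrix whose columns are the frame's x, y, z axes.
In Python, from plant import bot, cams gives the robot as it stands.
- The arm moves only by the tool play_rows, never from a script. Its argument "plan" is a list of rows, each a list of 7 numbers: the opening, from 0 (shut) to 1 (fully open), then the shift along the world's x, y, z scaled (see below), then the turn, a rotation vector about the world's x, y, z scaled (see below). A call has 1 to 20 rows; each row is the pose to reach, as a shift and turn from the pose commanded when the call began, turning the shorter way round; what a row does not reach only later rows make up. The controller multiplies each number of a shift by 0.25 m and each number of a turn by 2 pi rad. A row lasts 1/12 s, in which the tool goes at most 41.7 mm and 7.16 degrees, less where a joint would pass 70% of its speed; a pose out of reach is approached as far as the arm can. A call with a number of a shift or a turn outside -1 to 1 is refused whole. A call with a gripper value outside its range is refused whole. The fingers move at their own pace and stop on an object; "grip_force" is the grip in N (left out, the last holds). Time passes only in rows, so rows that repeat a pose let the fingers close. It gives the time, the measured TCP pose, the force, the opening and the grip force at its end, in the units of the state.
- bot.get_state(): the state, without advancing time (a new reading comes with each control period).
- cams.get_image(name): name is "scene" or "top" or "wrist"; returns (picture, depth): 420x560x3 uint8, red, green, blue; 420x560 float32, m along the optical axis (not along the pixel's ray), 0 where there is no reading.
- cams.camera_info(name): a dict with "mtx" (3x3 intrinsics, pixels), "k1" (the pictures are not rectified: a ray, as slopes to the right and down, at radius r is drawn at 1 + k1 r^2 times it, then the intrinsics apply), "position" and "orientation" of the camera in the world. Camera axes: x right, y down, z forward; pixel columns grow to the right and rows downward; lengths in m; the calibration is good to about 2 mm. A picture is of the moment at which its call begins: read the wrist's pose just before it. camera_info takes no time and is no camera call; for the wrist camera it gives the pose at the moment of the call.
- bot.finish_job(): hands the job in; it is judged then, once.
The state is a dict: "t": time; "q": joint angles; "qvel": joint speeds; "effort": joint torques, N m; "tool_pos": TCP position; "orientation": TCP orientation; "force": force on the tool from outside, world axes, zero at the start; "ft_torque": the same for the moment, N m; "finger_gap": opening from 0.0 (shut) to 1.0 (fully open); "finger_force": force on a finger pad.
Only numpy, scipy, OpenCV 4.12 (cv2) and the standard library are available. Lean on these libraries where they do the work, as an engineer would, in place of code of your own. Each camera call takes 0.05 s, during which the arm holds its last target. There are 200 camera calls.

## Working session

There is one attempt and no reset: what is moved stays moved. The work goes in short steps, Python scripts to look and compute and a tool call to move; the robot and the scene stay as the last step left them, time stands still between calls to the robot, and variables do not carry over. Pictures are saved under pics/ and viewed, at most 17 in all, crops included, and the job is handed in when it is done.

Besides the shell and the picture viewer there is one more tool, called after ">>>" as name([rows], argument=value, ...), one row to a line, values as JSON. play_rows: Moves the arm, as the interface text tells. Shifts and turns lie within -1 to 1; 1 stands for 0.25 m of shift or 2 pi rad of turn. Its arguments: {"type":"object","properties":{"plan":{"type":"array"},"grip_force":{"type":"number"}},"required":["plan"]}

```bash
ls; mkdir -p pics; cat > h.py <<'E'
import numpy as np, cv2
from plant import bot, cams
def info(n):
    c=cams.camera_info(n); return np.array(c["mtx"]),c["k1"],np.array(c["position"]),np.array(c["orientation"])
def undist(n,uv):
    K,k1,p,R=info(n); uv=np.asarray(uv,float).reshape(-1,2)
    d=cv2.undistortPoints(uv.reshape(-1,1,2),K,np.array([k1,0,0,0.])).reshape(-1,2)
    return d,p,R
def plane(n,uv,z):
    d,p,R=undist(n,uv); r=np.c_[d,np.ones(len(d))]@R.T
    return p+r*((z-p[2])/r[:,2])[:,None]
def cloud(n,depth):
    h,w=depth.shape; v,u=np.mgrid[:h,:w]; d,p,R=undist(n,np.c_[u.ravel(),v.ravel()])
    z=depth.ravel()[:,None]; P=p+(np.c_[d,np.ones(len(d))]*z)@R.T
    P[depth.ravel()==0]=np.nan; return P.reshape(h,w,3)
E
python3 - <<'E'
from h import *
for n in("top","scene"):
    i,d=cams.get_image(n); np.savez(f"{n}.npz",i=i,d=d); cv2.imwrite(f"pics/{n}0.png",i[...,::-1])
    K,k1,p,R=info(n); print(n,K.tolist(),k1,p.round(3),R.round(3).tolist())
s=bot.get_state(); print(s,bot.grasp_offset)
E
```

```text
pics
top [[451.8832449005059, 0.0, 286.4719560959688], [0.0, 451.8832449005059, 209.98622707785293], [0.0, 0.0, 1.0]] 0.012994258837993643 [ 0.457 -0.026  1.16 ] [[0.019, -0.992, 0.125], [-1.0, -0.018, 0.009], [-0.007, -0.125, -0.992]]
scene [[497.34876313932875, 0.0, 284.05485150020934], [0.0, 497.34876313932875, 210.70565078179033], [0.0, 0.0, 1.0]] -0.11620905919650294 [-0.22   0.489  0.821] [[-0.534, -0.535, 0.655], [-0.845, 0.344, -0.409], [-0.007, -0.772, -0.636]]
{'t': 0.1, 'q': array([-7.05191526e+01,  6.66951048e+00,  8.26310992e+01, -1.30305434e-03,
        9.07565950e+01, -2.16682780e+00]), 'qvel': array([-0.03222821, -0.06572819, -0.14442795,  0.00326902,  0.07283279,
        0.0753998 ]), 'effort': array([ 2.50793310e-03, -7.22888803e+01, -6.23868942e+01,  7.81911286e-02,
        2.27059174e-02, -1.71681251e-05]), 'tool_pos': array([ 0.24891051, -0.62720767,  0.19340986]), 'orientation': array([[ 9.29469961e-01,  3.68897636e-01, -3.54400380e-04],
       [ 3.68897806e-01, -9.29469492e-01,  9.33670577e-04],
       [ 1.50245280e-05, -9.98556278e-04, -9.99999501e-01]]), 'force': array([ 0.42723692, -0.43534052,  0.20308986]), 'ft_torque': array([0.01023253, 0.02979298, 0.00791892]), 'finger_force': 0.0, 'finger_gap': 0.9977271669106444} -0.0188
```

View pics/top0.png

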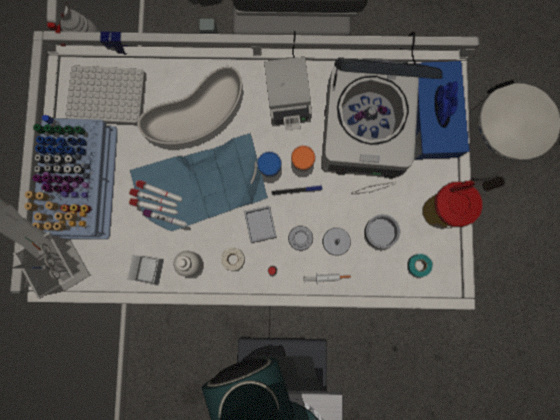

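View pics/scene0.png

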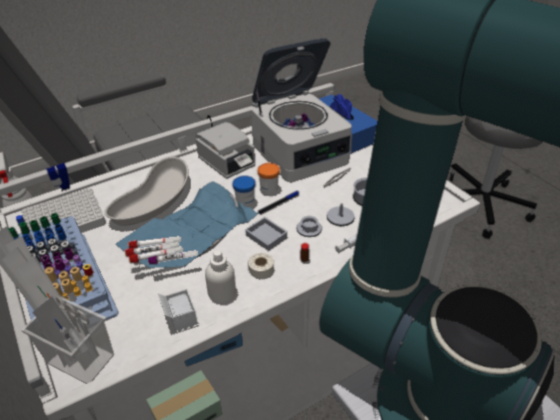

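The top view shows carton (146,268), bottle (187,263), tape (232,259), vial (272,270), tray (260,224), vial socket (300,238), spindle (337,240) and bottle socket (381,232). The scene view agrees with this, and the turquoise ring at (420,265) is the look-alike. Next I'll measure these.

```bash
python3 - <<'E'
from h import *
z=np.load("top.npz"); i,d=z["i"],z["d"]; P=cloud("top",d)
print("table z",np.nanmedian(P[200:210,400:420,2]),np.nanmedian(P[245:255,100:115,2]),np.nanmedian(P[285:292,230:300,2]))
H=P[...,2]-np.nanmedian(P[285:292,230:300,2])
m=((H>0.005)).astype(np.uint8); 
n,l,st,c=cv2.connectedComponentsWithStats(m)
for k in range(1,n):
    x,y,w,h,a=st[k]
    if a>12 and 120<c[k][0]<440 and 185<c[k][1]<292:
        q=P[l==k]; zz=H[l==k]; hi=q[zz>zz.max()-0.008]
        r=cv2.minAreaRect((q[:,:2]*1000).astype(np.float32))
        print(c[k].round(1),a,"zmax %.3f"%np.percentile(zz,98),"topmean",hi.mean(0).round(4),"rect",np.round(r[0],1),np.round(r[1],1),round(r[2],1))
hm=np.clip(H*255/0.12,0,255); hm=np.nan_to_num(hm).astype(np.uint8)
a=cv2.resize(i[205:295,125:440,::-1],None,fx=2.5,fy=2.5,interpolation=cv2.INTER_CUBIC)
b=cv2.cvtColor(cv2.resize(hm[205:295,125:440],None,fx=2.5,fy=2.5,interpolation=cv2.INTER_NEAREST),cv2.COLOR_GRAY2BGR)
cv2.imwrite("pics/crop.png",np.vstack([a,b]))
E
```

```text
table z -0.00032453418224709374 -0.0003245645548497489 -0.00031486904257282955
[297.1 189.2] 233 zmax 0.017 topmean [ 0.6565 -0.0453  0.0134] rect [655.6 -39.3] [ 13.7 129.4] 7.8
[369.5 185.1] 14 zmax 0.015 topmean [ 0.6701 -0.2271  0.0099] rect [ 670.6 -227.7] [ 2.8 34.2] 14.4
[259.3 221.9] 303 zmax 0.025 topmean [0.5635 0.0507 0.0213] rect [568.9  51.7] [86.5 68.7] 14.0
[383.1 230.7] 610 zmax 0.039 topmean [ 0.5521 -0.2569  0.0354] rect [ 550.5 -255.5] [85.1 82.8] 1.6
[300.2 237.3] 419 zmax 0.027 topmean [ 0.5344 -0.0502  0.0256] rect [533.  -51.6] [59.5 58. ] 45.9
[336.2 240.6] 563 zmax 0.036 topmean [ 0.5257 -0.1432  0.0431] rect [ 526.  -143.4] [69.  68.4] 67.0
[262.6 231.8] 13 zmax 0.009 topmean [0.5451 0.0448 0.0062] rect [544.2  44. ] [10.5 12. ] 20.6
[232.4 258.6] 373 zmax 0.029 topmean [0.4753 0.1174 0.0258] rect [475.7 117.9] [57.3 56.6] 0.7
[187.9 263.8] 602 zmax 0.120 topmean [0.4618 0.2224 0.1187] rect [460.7 222.3] [60.9 58.2] 1.2
[145.1 269.4] 792 zmax 0.059 topmean [0.4474 0.3583 0.0573] rect [444.2 341.2] [82.4 66.8] 81.9
[419.5 265.3] 404 zmax 0.029 topmean [ 0.4675 -0.3502  0.0249] rect [ 467.5 -349.9] [56.4 56.8] 70.9
[272.1 269.8] 82 zmax 0.051 topmean [0.4486 0.0185 0.046 ] rect [449.   16.5] [24.6 21.1] 1.6
[325.4 277.9] 249 zmax 0.021 topmean [ 0.432  -0.1196  0.0179] rect [ 430.4 -119.9] [115.3  24.6] 88.5
```

View pics/crop.png

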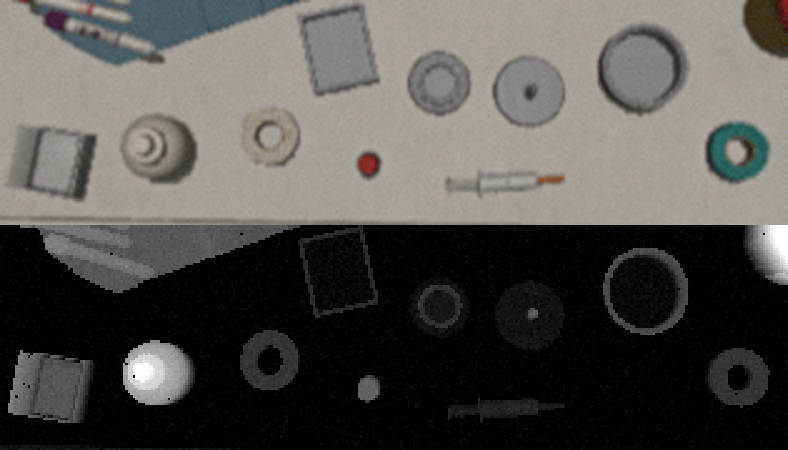

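```bash
cat >> h.py <<'E'
def sel(P,x,y,r,lo,hi):
    q=P.reshape(-1,3); q=q[~np.isnan(q[:,0])]
    return q[(np.hypot(q[:,0]-x,q[:,1]-y)<r)&(q[:,2]>lo)&(q[:,2]<hi)]
def circ(q):
    return np.round(np.array(cv2.minEnclosingCircle((q[:,:2]*1000).astype(np.float32))[0]),1),round(cv2.minEnclosingCircle((q[:,:2]*1000).astype(np.float32))[1],1),len(q),q[:,:2].mean(0).round(4)
def rect(q):
    r=cv2.minAreaRect((q[:,:2]*1000).astype(np.float32)); return np.round(r[0],1),np.round(r[1],1),round(r[2],2),len(q)
E
python3 - <<'E'
from h import *
P=cloud("top",np.load("top.npz")["d"])
B=(.4615,.2223)
for lo,hi in((.113,.13),(.098,.108),(.08,.092),(.05,.08),(.0,.05)):
    q=sel(P,*B,.045,lo,hi); print("bottle",lo,circ(q) if len(q) else 0)
print("tape",circ(sel(P,.4755,.1176,.045,.018,.032)))
q=sel(P,.4755,.1176,.008,-.01,.01); print("hole",circ(q))
print("vial",circ(sel(P,.449,.017,.03,.04,.055)),circ(sel(P,.449,.017,.03,.01,.055)))
print("bsock",circ(sel(P,.5505,-.2555,.06,.029,.042)))
print("vsock foot",circ(sel(P,.533,-.0516,.045,.004,.03)),"rim",circ(sel(P,.533,-.0516,.045,.019,.03)))
print("spindle foot",circ(sel(P,.526,-.1434,.045,.004,.012)),"pin",circ(sel(P,.526,-.1434,.02,.025,.06)))
print("tray",rect(sel(P,.5625,.05,.065,.013,.026)))
for lo,hi in((.036,.047),(.036,.0445),(.025,.047),(.048,.065),(.01,.065)): print("carton",lo,rect(sel(P,.445,.341,.065,lo,hi)))
q=sel(P,.445,.341,.065,.048,.065); print(q[:,:2].mean(0))
# front edge height & centrifuge profile
print([ (round(float(P[r,270,0]),3),round(float(P[r,270,2]),3)) for r in range(284,312,3)])
for y in(-.1,-.18,-.25,-.3):
    q=P.reshape(-1,3); s=q[(abs(q[:,1]-y)<.02)&(q[:,2]>.08)&(q[:,0]<.9)&(q[:,0]>.4)]; print(y, s[:,0].min() if len(s) else None, s[:,2].max() if len(s) else None)
E
```

```text
bottle 0.113 (array([461.7, 222.5]), 9.2, 49, array([0.4616, 0.2223]))
bottle 0.098 (array([461.4, 223.5]), 16.9, 93, array([0.461 , 0.2219]))
bottle 0.08 (array([460.4, 223.9]), 22.3, 52, array([0.4582, 0.2167]))
bottle 0.05 (array([460.8, 222.9]), 30.7, 314, array([0.4607, 0.2164]))
bottle 0.0 (array([461.5, 222.3]), 44.9, 250, array([0.4612, 0.2062]))
tape (array([475.4, 118.4]), 29.6, 349, array([0.4754, 0.1181]))
hole (array([476. , 117.6]), 7.5, 31, array([0.4758, 0.1177]))
vial (array([448.6,  19.1]), 10.6, 61, array([0.4486, 0.0186])) (array([449.1,  16.9]), 12.8, 80, array([0.4495, 0.0173]))
bsock (array([ 551. , -256.3]), 43.4, 276, array([ 0.5521, -0.2582]))
vsock foot (array([533.6, -51.2]), 41.8, 449, array([ 0.5325, -0.0514])) rim (array([533.1, -51.6]), 21.7, 100, array([ 0.5333, -0.0516]))
spindle foot (array([ 527.1, -142.9]), 43.7, 550, array([ 0.5262, -0.1434])) pin (array([ 526.2, -143.9]), 4.9, 15, array([ 0.526 , -0.1431]))
tray (array([576.1,  54.2]), array([101. ,  67.3]), 13.29, 215)
carton 0.036 (array([444.5, 327. ]), array([54.3, 61.8]), 81.9, 421)
carton 0.036 (array([444.5, 326.4]), array([52.9, 61.7]), 81.27, 378)
carton 0.025 (array([444.6, 326.9]), array([54.5, 61.7]), 81.41, 568)
carton 0.048 (array([445.2, 331. ]), array([61. , 60.4]), 81.78, 136)
carton 0.01 (array([428.4, 333. ]), array([61.8, 95.8]), 81.9, 780)
[0.44898666 0.35521652]
[(0.413, -0.003), (0.406, -0.003), (0.398, -0.006), (0.391, -0.001), (0.384, 0.007), (0.377, 0.011), (0.37, 0.013), (0.362, 0.009), (0.282, -0.804), (0.27, -0.799)]
-0.1 0.6995013867572217 0.33578691629191126
-0.18 0.694282277296058 0.3454886828946838
-0.25 0.6756287297768842 0.3445804691069133
-0.3 0.6881175455504761 0.3443335389362592
```

>>> play_rows([
  [1, 0.48, 1, 0.1, 0, 0, -0.06],
  [1, 0.48, 1, 0.1, 0, 0, -0.06],
  [1, 0.48, 1, 0.1, 0, 0, -0.06],
  [1, 0.48, 1, 0.1, 0, 0, -0.06],
  [1, 0.48, 1, 0.1, 0, 0, -0.06],
  [1, 0.48, 1, 0.1, 0, 0, -0.06],
  [1, 0.48, 1, 0.1, 0, 0, -0.06],
  [1, 0.48, 1, 0.1, 0, 0, -0.06],
  [1, 0.48, 1, 0.1, 0, 0, -0.06],
], grip_force=20)

```text
t: 0.85
tool_pos: [0.3695, -0.3764, 0.2193]
orientation: [[1.0, 0.003, 0.0], [0.003, -1.0, -0.001], [0.0, 0.001, -1.0]]
force: [-0.8, 0.1, 0.0]
finger_gap: 0.996
finger_force: 0.0
```

>>> play_rows([
  [1, 0.2, 1, 0, 0, 0, 0],
  [1, 0.2, 1, 0, 0, 0, 0],
  [1, 0.2, 1, 0, 0, 0, 0],
  [1, 0.2, 1, 0, 0, 0, 0],
  [1, 0.2, 1, 0, 0, 0, 0],
  [1, 0.2, 1, 0, 0, 0, 0],
  [1, 0.2, 1, 0, 0, 0, 0],
  [1, 0.2, 1, 0, 0, 0, 0],
  [1, 0.2, 1, 0, 0, 0, 0],
  [1, 0.2, 1, 0, 0, 0, 0],
  [1, 0.2, 1, 0, 0, 0, 0],
])

```text
t: 1.77
tool_pos: [0.4187, -0.1289, 0.2188]
orientation: [[1.0, -0.001, -0.001], [-0.001, -1.0, 0.0], [-0.001, -0.0, -1.0]]
force: [0.5, 0.2, -0.4]
finger_gap: 1.002
finger_force: 0.0
```

>>> play_rows([
  [1, 0.16, 1, 0, 0, 0, 0],
  [1, 0.16, 1, 0, 0, 0, 0],
  [1, 0.16, 1, 0, 0, 0, 0],
  [1, 0.16, 1, 0, 0, 0, 0],
  [1, 0.16, 1, 0, 0, 0, 0],
  [1, 0.16, 1, 0, 0, 0, 0],
  [1, 0.16, 1, 0, 0, 0, 0],
  [1, 0.16, 1, 0, 0, 0, 0],
  [1, 0.16, 1, 0, 0, 0, 0],
  [1, 0.16, 1, 0, 0, 0, 0],
  [1, 0.16, 1, 0, 0, 0, 0],
  [1, 0.16, 1, 0, 0, 0, 0],
])

```text
t: 2.77
tool_pos: [0.4591, 0.1213, 0.2192]
orientation: [[1.0, -0.001, 0.0], [-0.001, -1.0, -0.0], [0.0, 0.0, -1.0]]
force: [1.1, 0.2, -0.4]
finger_gap: 1.001
finger_force: 0.0
```

```bash
python3 - <<'E'
from h import *
i,d=cams.get_image("wrist"); np.savez("w1.npz",i=i,d=d); P=cloud("wrist",d); np.save("P1.npy",P)
K,k1,p,R=info("wrist"); print(p.round(3),R.round(2).tolist()); print(bot.get_state()["tool_pos"],bot.get_state()["orientation"].round(4).tolist())
cv2.imwrite("pics/w1.png",i[...,::-1])
for n,uv in(("tl",(5,5)),("tr",(555,5)),("bl",(5,415)),("br",(555,415))): print(n,plane("wrist",[uv],0).round(3))
print("table",np.nanmedian(P[...,2]))
for k,a in(("tape",(.4755,.1178,.045,.018,.032)),("vial",(.449,.018,.03,.04,.055)),("bottle",(.461,.2223,.045,.04,.13)),("tray",(.5625,.05,.06,.012,.026))):
    q=sel(P,*a); print(k, (rect(q) if k=="tray" else circ(q)) if len(q)>5 else 0)
E
```

```text
[0.528 0.123 0.41 ] [[-0.0, -0.97, -0.25], [-1.0, 0.0, 0.0], [-0.0, 0.25, -0.97]]
[0.45911332 0.12152662 0.21923952] [[1.0, -0.001, 0.0004], [-0.001, -1.0, 0.0], [0.0004, -0.0, -1.0]]
tl [[0.696 0.474 0.   ]]
tr [[ 0.694 -0.226  0.   ]]
bl [[0.034 0.639 0.   ]]
br [[ 0.032 -0.387  0.   ]]
table 0.010084779261016419
tape (array([475.6, 120.8]), 29.0, 1230, array([0.4755, 0.1209]))
vial (array([447.1,  20.8]), 9.9, 196, array([0.4484, 0.0214]))
bottle (array([462.3, 226.2]), 30.4, 2289, array([0.4676, 0.2185]))
tray (array([572.4,  55.8]), array([97.9, 67.3]), 13.19, 938)
```

View pics/w1.png

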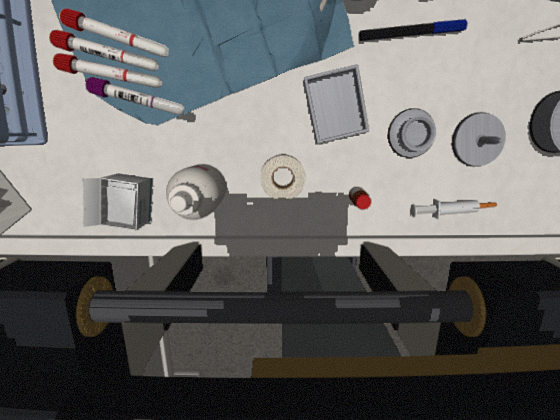

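The wrist view shows the tray at (336,104), vial socket (411,132), spindle (480,138), tape (283,175), vial (361,199), bottle nozzle (182,202) and carton (125,200). It reads about 2.5 mm further along y than the top camera, so I'll aim for the midpoint and calibrate on the gripped bottle.

>>> play_rows([
  [1, 0.01, 0.406, 0, 0, 0, 0],
  [1, 0.01, 0.406, 0, 0, 0, 0],
  [1, 0.01, 0.406, 0, 0, 0, 0],
  [1, 0.01, 0.406, 0, 0, 0, 0],
  [1, 0.01, 0.406, -0.15, 0, 0, 0],
  [1, 0.01, 0.406, -0.3, 0, 0, 0],
  [1, 0.01, 0.406, -0.4, 0, 0, 0],
  [1, 0.01, 0.406, -0.5, 0, 0, 0],
  [1, 0.01, 0.406, -0.6, 0, 0, 0],
  [1, 0.01, 0.406, -0.7, 0, 0, 0],
  [1, 0.01, 0.406, -0.7, 0, 0, 0],
  [0.8, 0.01, 0.406, -0.7, 0, 0, 0],
], grip_force=20)

```text
t: 3.82
tool_pos: [0.4612, 0.2231, 0.0438]
orientation: [[1.0, -0.0, -0.002], [-0.0, -1.0, -0.001], [-0.002, 0.001, -1.0]]
force: [0.8, 0.4, 0.4]
finger_gap: 0.963
finger_force: 0.0
```

>>> play_rows([
  [0.72, 0, 0, 0, 0, 0, 0],
  [0.68, 0, 0, 0, 0, 0, 0],
  [0.64, 0, 0, 0, 0, 0, 0],
  [0.5, 0, 0, 0, 0, 0, 0],
  [0.5, 0, 0, 0, 0, 0, 0],
  [0.5, 0, 0, 0, 0, 0, 0],
  [0.5, 0, 0, 0, 0, 0, 0],
  [0.5, 0, 0, 0, 0, 0, 0],
  [0.5, 0, 0, 0, 0, 0, 0],
])

```text
t: 4.57
tool_pos: [0.4618, 0.2243, 0.0444]
orientation: [[1.0, 0.001, 0.001], [0.001, -1.0, 0.0], [0.001, -0.0, -1.0]]
force: [1.3, 2.4, 5.6]
finger_gap: 0.586
finger_force: 19.0
```

```bash
python3 - <<'E'
from h import *
P=cloud("top",np.load("top.npz")["d"])
q=sel(P,.461,.223,.04,.02,.13); r=np.hypot(q[:,0]-.4613,q[:,1]-.2228)
for z in np.arange(.03,.125,.006):
    s=r[abs(q[:,2]-z)<.003]; print(round(z,3),len(s),s.round(3).max() if len(s) else '')
i,d=cams.get_image("wrist"); cv2.imwrite("pics/w2.png",i[60:360,60:460,::-1])
E
```

```text
0.03 12 0.031
0.036 6 0.031
0.042 13 0.031
0.048 7 0.029
0.054 12 0.031
0.06 26 0.031
0.066 47 0.031
0.072 97 0.031
0.078 146 0.028
0.084 31 0.023
0.09 7 0.016
0.096 36 0.018
0.102 73 0.017
0.108 9 0.01
0.114 12 0.01
0.12 39 0.01
```

View pics/w2.png

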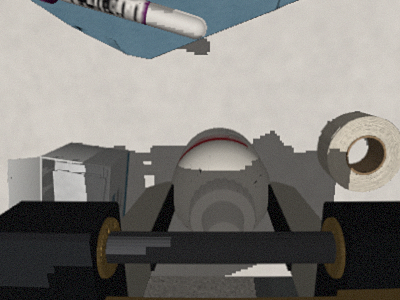

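The wrist view shows the bottle standing between the fingers and centred at about (215,185) in the crop. I'll lift it a little to test the grip.

>>> play_rows([
  [0.5, 0, 0, 0.02, 0, 0, 0],
  [0.5, 0, 0, 0.04, 0, 0, 0],
  [0.5, 0, 0, 0.06, 0, 0, 0],
  [0.5, 0, 0, 0.08, 0, 0, 0],
  [0.5, 0, 0, 0.08, 0, 0, 0],
  [0.5, 0, 0, 0.08, 0, 0, 0],
])

```text
t: 5.12
tool_pos: [0.4616, 0.2241, 0.0644]
orientation: [[1.0, 0.001, 0.0], [0.001, -1.0, 0.0], [0.0, -0.0, -1.0]]
force: [0.6, -0.1, -1.0]
finger_gap: 0.585
finger_force: 17.6
```

```bash
python3 - <<'E'
from h import *
s=bot.get_state(); print(s["tool_pos"],s["force"],s["finger_gap"],s["finger_force"])
for n in("top","wrist"):
    i,d=cams.get_image(n); P=cloud(n,d)
    q=sel(P,.4615,.2245,.02,.114,.16); print(n,np.percentile(q[:,2],[5,50,95]).round(4),circ(q))
E
```

```text
[0.46159953 0.224119   0.06437393] [ 0.56887213 -0.0936587  -1.02268761] 0.5847023313622118 17.643579082277938Traceback (most recent call last):
  File "<stdin>", line 5, in <module>
    return _quantile_unchecked(
        a, q, axis, out, overwrite_input, method, keepdims, weights)
    return _ureduce(a,
                    func=_quantile_ureduce_func,
    ...<5 lines>...
                    overwrite_input=overwrite_input,
                    method=method)
    r = func(a, **kwargs)
    result = _quantile(arr,
                       quantiles=q,
    ...<2 lines>...
                       out=out,
                       weights=wgt)
    slices_having_nans = np.isnan(arr[-1, ...])
                                  ~~~^^^^^^^^^
IndexError: index -1 is out of bounds for axis 0 with size 0
```

```bash
python3 - <<'E'
from h import *
i,d=cams.get_image("wrist"); P=cloud("wrist",d); cv2.imwrite("pics/w3.png",i[60:360,60:460,::-1])
q=sel(P,.4615,.2245,.05,.06,.18); print(len(q), circ(q) if len(q) else 0, q[:,2].max() if len(q) else 0)
E
```

```text
13956 (array([473.6, 225.9]), 43.5, 13956, array([0.4716, 0.2258])) 0.1799992030979004
```

View pics/w3.png

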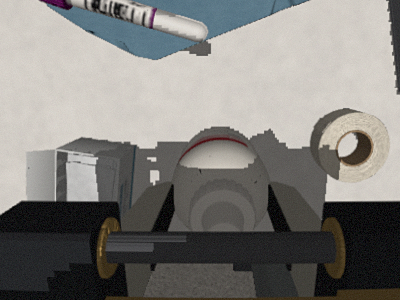

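The bottle sits at the same image place while the tape and carton have shifted, so it's held firmly and upright. Next I'll carry it across.

>>> play_rows([
  [0.5, 0, 0, 0.08, 0, 0, 0],
  [0.5, 0, 0, 0.18, 0, 0, 0],
  [0.5, 0.02, -0.05, 0.28, 0, 0, 0],
  [0.5, 0.04, -0.13, 0.32, 0, 0, 0],
  [0.5, 0.06, -0.23, 0.32, 0, 0, 0],
  [0.5, 0.08, -0.34, 0.32, 0, 0, 0],
  [0.5, 0.1, -0.45, 0.32, 0, 0, 0],
  [0.5, 0.12, -0.56, 0.32, 0, 0, 0],
  [0.5, 0.14, -0.67, 0.32, 0, 0, 0],
  [0.5, 0.16, -0.78, 0.32, 0, 0, 0],
  [0.5, 0.18, -0.89, 0.32, 0, 0, 0],
  [0.5, 0.2, -1, 0.32, 0, 0, 0],
])

```text
t: 6.22
tool_pos: [0.5114, -0.0273, 0.1438]
orientation: [[1.0, 0.001, -0.0], [0.001, -1.0, 0.0], [-0.0, -0.0, -1.0]]
force: [1.0, 0.5, -1.7]
finger_gap: 0.578
finger_force: 17.6
```

>>> play_rows([
  [0.5, 0.02, -0.11, 0, 0, 0, 0],
  [0.5, 0.04, -0.22, 0, 0, 0, 0],
  [0.5, 0.06, -0.33, 0, 0, 0, 0],
  [0.5, 0.08, -0.44, 0, 0, 0, 0],
  [0.5, 0.1, -0.55, 0, 0, 0, 0],
  [0.5, 0.12, -0.66, 0, 0, 0, 0],
  [0.5, 0.14, -0.76, 0, 0, 0, 0],
  [0.5, 0.15, -0.84, 0, 0, 0, 0],
  [0.5, 0.158, -0.9, 0, 0, 0, 0],
  [0.5, 0.158, -0.916, 0, 0, 0, 0],
  [0.5, 0.158, -0.916, 0, 0, 0, 0],
  [0.5, 0.158, -0.916, 0, 0, 0, 0],
])

```text
t: 7.22
tool_pos: [0.5509, -0.2543, 0.1439]
orientation: [[1.0, 0.001, -0.0], [0.001, -1.0, 0.0], [-0.0, -0.0, -1.0]]
force: [0.3, 0.9, -1.6]
finger_gap: 0.585
finger_force: 17.6
```

```bash
python3 - <<'E'
from h import *
s=bot.get_state(); print(s["tool_pos"],s["finger_gap"])
i,d=cams.get_image("wrist"); P=cloud("wrist",d); cv2.imwrite("pics/w4.png",i[...,::-1]); np.savez("w4.npz",i=i,P=P)
print("bsock",circ(sel(P,.551,-.2545,.05,.029,.042)))
print("vsock rim",circ(sel(P,.5332,-.0505,.03,.019,.03)))
print("pin",circ(sel(P,.526,-.1425,.02,.025,.06)),"foot",circ(sel(P,.526,-.1425,.042,.004,.012)))
q=sel(P,.551,-.2545,.03,.1,.25); print(circ(q),q[:,2].max())
E
```

```text
[ 0.55087009 -0.25429106  0.14387651] 0.5850747206863031
bsock (array([ 550.7, -254. ]), 42.4, 861, array([ 0.5715, -0.257 ]))
vsock rim (array([531., -50.]), 22.5, 584, array([ 0.5304, -0.0467]))
pin (array([ 524.7, -142.3]), 5.1, 123, array([ 0.5263, -0.1439])) foot (array([ 524.5, -141.7]), 34.9, 2631, array([ 0.5259, -0.1427]))
(array([ 551.2, -254.4]), 30.0, 8935, array([ 0.5609, -0.2568])) 0.24999737576827702
```

View pics/w4.png

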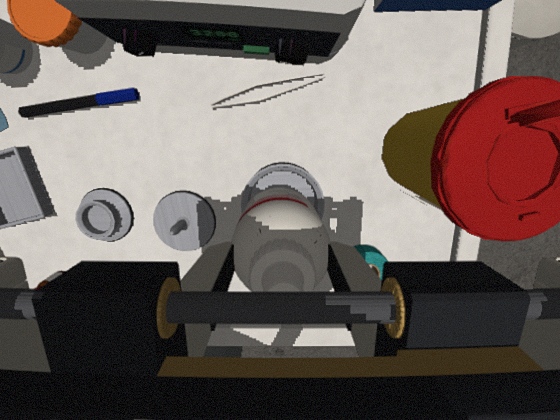

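The bottle hangs over the socket (centre about column 283), lined up to within 1–2 mm. Now I'll lower it.

>>> play_rows([
  [0.5, 0, -0.003, -0.06, 0, 0, 0],
  [0.5, 0, -0.003, -0.12, 0, 0, 0],
  [0.5, 0, -0.003, -0.18, 0, 0, 0],
  [0.5, 0, -0.003, -0.22, 0, 0, 0],
  [0.5, 0, -0.003, -0.26, 0, 0, 0],
  [0.5, 0, -0.003, -0.3, 0, 0, 0],
  [0.5, 0, -0.003, -0.33, 0, 0, 0],
  [0.5, 0, -0.003, -0.35, 0, 0, 0],
  [0.5, 0, -0.003, -0.365, 0, 0, 0],
  [0.5, 0, -0.003, -0.375, 0, 0, 0],
  [0.5, 0, -0.003, -0.38, 0, 0, 0],
  [0.5, 0, -0.003, -0.38, 0, 0, 0],
])

```text
t: 8.27
tool_pos: [0.5511, -0.2557, 0.0491]
orientation: [[1.0, 0.001, 0.0], [0.001, -1.0, -0.0], [0.0, 0.0, -1.0]]
force: [0.5, -0.1, -2.1]
finger_gap: 0.589
finger_force: 17.6
```

>>> play_rows([
  [0.5, 0, 0, -0.004, 0, 0, 0],
  [0.5, 0, 0, -0.006, 0, 0, 0],
  [0.5, 0, 0, -0.006, 0, 0, 0],
  [0.64, 0, 0, -0.006, 0, 0, 0],
  [0.72, 0, 0, -0.006, 0, 0, 0],
  [0.85, 0, 0, -0.006, 0, 0, 0],
  [0.95, 0, 0, -0.006, 0, 0, 0],
  [0.95, 0, 0, -0.006, 0, 0, 0],
  [0.95, 0, 0, -0.006, 0, 0, 0],
  [0.95, 0, 0, -0.006, 0, 0, 0],
])

```text
t: 9.1
tool_pos: [0.5509, -0.2556, 0.0475]
orientation: [[1.0, 0.001, -0.0], [0.001, -1.0, 0.0], [-0.0, -0.0, -1.0]]
force: [-0.6, 0.2, -0.3]
finger_gap: 0.946
finger_force: 0.0
```

>>> play_rows([
  [0.95, 0, 0, 0.08, 0, 0, 0],
  [0.95, 0, 0, 0.2, 0, 0, 0],
  [0.95, 0, 0, 0.35, 0, 0, 0],
  [0.95, 0, 0, 0.5, 0, 0, 0],
  [0.95, -0.05, 0.15, 0.56, 0, 0, 0],
  [0.95, -0.1, 0.3, 0.56, 0, 0, 0],
  [0.95, -0.17, 0.46, 0.56, 0, 0, 0],
  [0.95, -0.24, 0.62, 0.56, 0, 0, 0],
  [0.95, -0.31, 0.78, 0.56, 0, 0, 0],
  [0.95, -0.38, 0.94, 0.56, 0, 0, 0],
  [0.95, -0.4, 1, 0.56, 0, 0, 0],
  [0.95, -0.4, 1, 0.56, 0, 0, 0],
  [0.95, -0.4, 1, 0.56, 0, 0, 0],
])

```text
t: 10.18
tool_pos: [0.4508, -0.0048, 0.188]
orientation: [[1.0, 0.003, 0.001], [0.003, -1.0, -0.0], [0.001, 0.0, -1.0]]
force: [0.4, -0.2, -0.7]
finger_gap: 0.952
finger_force: 0.0
```

```bash
python3 - <<'E'
from h import *
s=bot.get_state(); print(s["t"],s["tool_pos"],s["finger_gap"])
i,d=cams.get_image("top"); P=cloud("top",d)
q=sel(P,.551,-.255,.04,.1,.16); print("bottle top",circ(sel(P,.551,-.255,.04,.117,.16)),np.percentile(q[:,2],98), "body",circ(sel(P,.551,-.255,.034,.055,.1)))
i,d=cams.get_image("wrist"); P=cloud("wrist",d); np.savez("w5.npz",i=i,P=P); cv2.imwrite("pics/w5.png",i[...,::-1])
print("vial",circ(sel(P,.449,.02,.03,.04,.055)),"vsock rim",circ(sel(P,.5332,-.0505,.03,.019,.03)))
print("tape",circ(sel(P,.4755,.12,.045,.018,.032)),"tray",rect(sel(P,.5625,.05,.05,.014,.024)))
E
```

```text
10.1833 [ 0.45081757 -0.00483672  0.1879507 ] 0.952175760703668
bottle top (array([ 553.1, -256.2]), 9.6, 57, array([ 0.5531, -0.2561])) 0.12598133499337072 body (array([ 552.1, -255. ]), 31.9, 381, array([ 0.5489, -0.2478]))
vial (array([448.4,  20.1]), 9.8, 240, array([0.449 , 0.0199])) vsock rim (array([531.1, -50.5]), 22.3, 561, array([ 0.5316, -0.0514]))
tape (array([475.7, 120.5]), 29.7, 1579, array([0.4761, 0.1196])) tray (array([564.9,  53. ]), array([81.6, 67.9]), 12.98, 1005)
```

View pics/w5.png

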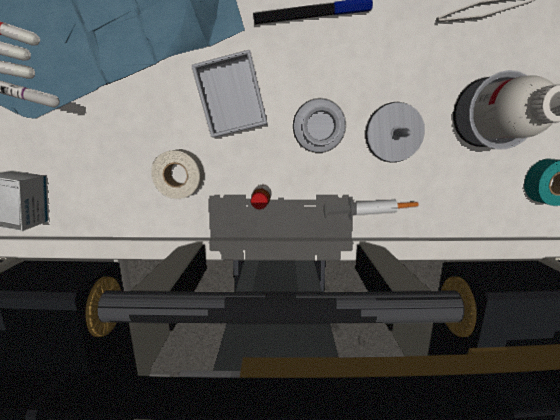

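The bottle is seated, with its top at about 0.123 as expected. The view shows the vial cap at (261,198), vial socket (320,124), tape (176,173) and tray (230,93). Now the vial.

>>> play_rows([
  [0.5, -0.008, 0.05, -0.05, 0, 0, 0],
  [0.5, -0.008, 0.098, -0.15, 0, 0, 0],
  [0.5, -0.008, 0.098, -0.25, 0, 0, 0],
  [0.5, -0.008, 0.098, -0.3, 0, 0, 0],
  [0.5, -0.008, 0.098, -0.36, 0, 0, 0],
  [0.5, -0.008, 0.098, -0.42, 0, 0, 0],
  [0.5, -0.008, 0.098, -0.48, 0, 0, 0],
  [0.5, -0.008, 0.098, -0.54, 0, 0, 0],
  [0.5, -0.008, 0.098, -0.6, 0, 0, 0],
  [0.5, -0.008, 0.098, -0.64, 0, 0, 0],
  [0.5, -0.008, 0.098, -0.67, 0, 0, 0],
  [0.5, -0.008, 0.098, -0.68, 0, 0, 0],
  [0.5, -0.008, 0.098, -0.68, 0, 0, 0],
], grip_force=10)

```text
t: 11.37
tool_pos: [0.449, 0.0185, 0.0174]
orientation: [[1.0, 0.0, -0.001], [0.0, -1.0, -0.0], [-0.001, 0.0, -1.0]]
force: [0.6, -0.1, -0.6]
finger_gap: 0.498
finger_force: 0.0
```

>>> play_rows([
  [0.4, 0, 0, 0, 0, 0, 0],
  [0.35, 0, 0, 0, 0, 0, 0],
  [0.3, 0, 0, 0, 0, 0, 0],
  [0.25, 0, 0, 0, 0, 0, 0],
  [0.2, 0, 0, 0, 0, 0, 0],
  [0.1, 0, 0, 0, 0, 0, 0],
  [0.1, 0, 0, 0, 0, 0, 0],
  [0.1, 0, 0, 0, 0, 0, 0],
  [0.1, 0, 0, 0, 0, 0, 0],
  [0.1, 0, 0, 0, 0, 0, 0],
])

```text
t: 12.2
tool_pos: [0.4491, 0.0189, 0.0177]
orientation: [[1.0, 0.001, 0.0], [0.001, -1.0, 0.0], [0.0, -0.0, -1.0]]
force: [0.0, 0.3, 2.7]
finger_gap: 0.194
finger_force: 10.0
```

>>> play_rows([
  [0.1, 0, 0, 0.04, 0, 0, 0],
  [0.1, 0, 0, 0.1, 0, 0, 0],
  [0.1, 0, 0, 0.18, 0, 0, 0],
  [0.1, 0, 0, 0.26, 0, 0, 0],
  [0.1, 0.05, -0.04, 0.28, 0, 0, 0],
  [0.1, 0.12, -0.1, 0.28, 0, 0, 0],
  [0.1, 0.19, -0.16, 0.28, 0, 0, 0],
  [0.1, 0.26, -0.22, 0.28, 0, 0, 0],
  [0.1, 0.31, -0.26, 0.28, 0, 0, 0],
  [0.1, 0.332, -0.28, 0.28, 0, 0, 0],
  [0.1, 0.332, -0.28, 0.28, 0, 0, 0],
  [0.1, 0.332, -0.28, 0.28, 0, 0, 0],
])

```text
t: 13.2
tool_pos: [0.5316, -0.0509, 0.0876]
orientation: [[1.0, 0.001, -0.001], [0.001, -1.0, 0.0], [-0.001, -0.0, -1.0]]
force: [0.2, 0.6, -0.2]
finger_gap: 0.191
finger_force: 10.0
```

```bash
python3 - <<'E'
from h import *
s=bot.get_state(); print(s["tool_pos"],s["finger_gap"],s["finger_force"])
i,d=cams.get_image("wrist"); P=cloud("wrist",d); np.savez("w6.npz",i=i,P=P); cv2.imwrite("pics/w6.png",cv2.resize(i[90:340,160:410,::-1],None,fx=2.4,fy=2.4))
print("vsock",circ(sel(P,.532,-.051,.03,.019,.03)))
m=(i[...,0]>90)&(i[...,1]<60)&(i[...,2]<60); q=P[m]; q=q[np.hypot(q[:,0]-.532,q[:,1]+.051)<.04]; print("cap",len(q),q.mean(0) if len(q) else 0)
E
```

```text
[ 0.53155729 -0.05094637  0.08757921] 0.19134410015787692 10.000010682852007
vsock (array([531.3, -49.5]), 21.9, 631, array([ 0.5365, -0.0493]))
cap 0 0
```

View pics/w6.png

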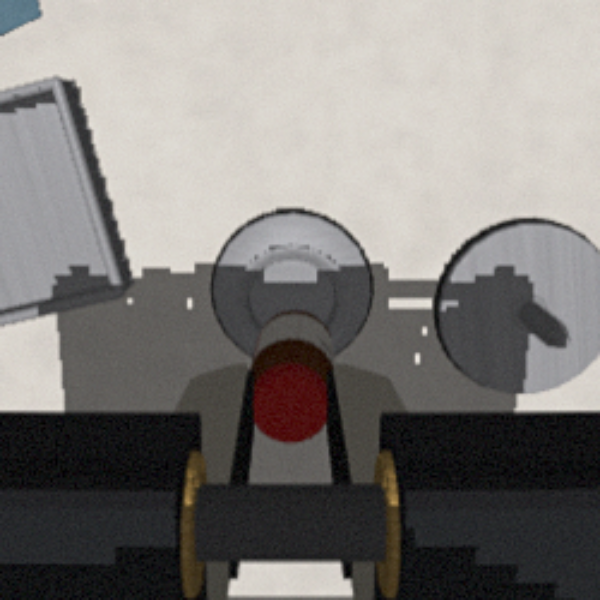

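The vial (column 291) lines up with the socket (column 292), so I can lower it.

>>> play_rows([
  [0.1, 0, 0, -0.05, 0, 0, 0],
  [0.1, 0, 0, -0.1, 0, 0, 0],
  [0.1, 0, 0, -0.14, 0, 0, 0],
  [0.1, 0, 0, -0.17, 0, 0, 0],
  [0.1, 0, 0, -0.2, 0, 0, 0],
  [0.1, 0, 0, -0.22, 0, 0, 0],
  [0.1, 0, 0, -0.23, 0, 0, 0],
  [0.1, 0, 0, -0.236, 0, 0, 0],
  [0.1, 0, 0, -0.24, 0, 0, 0],
  [0.1, 0, 0, -0.24, 0, 0, 0],
  [0.1, 0, 0, -0.24, 0, 0, 0],
])

```text
t: 14.17
tool_pos: [0.5322, -0.0512, 0.0279]
orientation: [[1.0, 0.001, 0.001], [0.001, -1.0, -0.0], [0.001, 0.0, -1.0]]
force: [0.1, -0.3, -0.0]
finger_gap: 0.192
finger_force: 10.0
```

>>> play_rows([
  [0.22, 0, 0, 0, 0, 0, 0],
  [0.28, 0, 0, 0, 0, 0, 0],
  [0.34, 0, 0, 0, 0, 0, 0],
  [0.4, 0, 0, 0, 0, 0, 0],
  [0.5, 0, 0, 0, 0, 0, 0],
  [0.5, 0, 0, 0, 0, 0, 0],
  [0.5, 0, 0, 0, 0, 0, 0],
  [0.5, 0, 0, 0.05, 0, 0, 0],
  [0.5, 0, 0, 0.15, 0, 0, 0],
  [0.5, 0, 0, 0.28, 0, 0, 0],
  [0.7, -0.03, 0.1, 0.4, 0, 0, 0],
  [0.9, -0.08, 0.25, 0.48, 0, 0, 0],
  [1, -0.14, 0.4, 0.48, 0, 0, 0],
  [1, -0.2, 0.55, 0.48, 0, 0, 0],
  [1, -0.224, 0.68, 0.48, 0, 0, 0],
  [1, -0.224, 0.68, 0.48, 0, 0, 0],
  [1, -0.224, 0.68, 0.48, 0, 0, 0],
])

```text
t: 15.58
tool_pos: [0.4757, 0.1201, 0.1486]
orientation: [[1.0, 0.004, 0.001], [0.004, -1.0, 0.0], [0.001, -0.0, -1.0]]
force: [0.2, -0.6, 0.6]
finger_gap: 0.953
finger_force: 0.0
```

```bash
python3 - <<'E'
from h import *
s=bot.get_state(); print(s["tool_pos"],s["finger_gap"])
for n in("top","wrist"):
    i,d=cams.get_image(n); P=cloud(n,d)
    q=sel(P,.532,-.051,.03,.045,.07); print(n,"vial",circ(q) if len(q) else 0,np.median(q[:,2]) if len(q) else 0)
    q=sel(P,.4755,.12,.045,.018,.032); print(n,"tape",circ(q) if len(q) else 0)
E
```

```text
[0.47568694 0.12011249 0.14863754] 0.952743305734459
top vial (array([533.1, -51.3]), 10.2, 50, array([ 0.5321, -0.0512])) 0.05614519128397888
top tape 0
wrist vial (array([530.3, -49.8]), 10.1, 388, array([ 0.5305, -0.0483])) 0.05550384067275771
wrist tape (array([475.6, 120.5]), 29.3, 1806, array([0.4763, 0.12  ]))
```

The vial is seated (top at 0.056). Next, the tape.

>>> play_rows([
  [1, 0, 0, -0.1, 0, 0, 0],
  [1, 0, 0, -0.2, 0, 0, 0],
  [1, 0, 0, -0.3, 0, 0, 0],
  [1, 0, 0, -0.4, 0, 0, 0],
  [1, 0, 0, -0.47, 0, 0, 0],
  [1, 0, 0, -0.52, 0, 0, 0],
  [1, 0, 0, -0.55, 0, 0, 0],
  [1, 0, 0, -0.565, 0, 0, 0],
  [0.9, 0, 0, -0.565, 0, 0, 0],
  [0.8, 0, 0, -0.565, 0, 0, 0],
  [0.72, 0, 0, -0.565, 0, 0, 0],
  [0.65, 0, 0, -0.565, 0, 0, 0],
  [0.6, 0, 0, -0.565, 0, 0, 0],
  [0.5, 0, 0, -0.565, 0, 0, 0],
  [0.45, 0, 0, -0.565, 0, 0, 0],
  [0.45, 0, 0, -0.565, 0, 0, 0],
  [0.45, 0, 0, -0.565, 0, 0, 0],
  [0.45, 0, 0, -0.565, 0, 0, 0],
])

```text
t: 17.18
tool_pos: [0.4759, 0.1189, 0.0063]
orientation: [[1.0, 0.001, -0.0], [0.001, -1.0, -0.0], [-0.0, 0.0, -1.0]]
force: [-0.5, 0.3, 0.0]
finger_gap: 0.454
finger_force: 0.0
```

```bash
python3 - <<'E'
from h import *
s=bot.get_state(); print(s["tool_pos"],s["finger_gap"],s["finger_force"])
i,d=cams.get_image("wrist"); cv2.imwrite("pics/w7.png",cv2.resize(i[90:340,160:410,::-1],None,fx=2.4,fy=2.4))
E
```

```text
[0.47594598 0.11885224 0.00625448] 0.45420082274961837 0.0
```

View pics/w7.png

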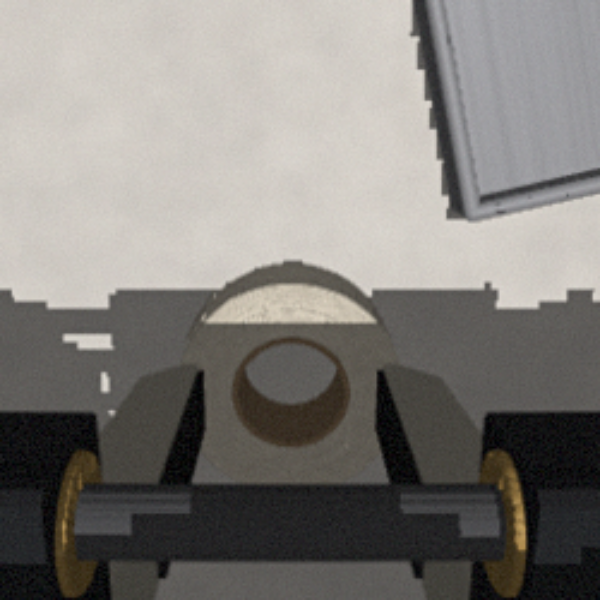

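The fingers' ends, at about (204,370) and (377,370) in the crop, appear to be over the top of the roll rather than beside it. I'll check their heights in the depth data.

```bash
python3 - <<'E'
from h import *
i,d=cams.get_image("wrist"); P=cloud("wrist",d)
for (u,v) in((200,375),(195,400),(188,440),(180,470),(170,540),(190,380),(150,390),(382,375),(385,400),(395,440),(420,400),(291,300),(291,460),(215,420),(365,420),(210,360),(120,420)):
    x,y=int(160+u/2.4),int(90+v/2.4); print((u,v),P[y,x].round(4))
E
```

```text
(200, 375) [0.4836 0.1419 0.0355]
(195, 400) [0.4827 0.1415 0.0481]
(188, 440) [0.4785 0.1416 0.0598]
(180, 470) [0.4782 0.1414 0.0715]
(170, 540) [0.5036 0.1324 0.1344]
(190, 380) [0.4848 0.1433 0.0419]
(150, 390) [0.485  0.1514 0.0482]
(382, 375) [0.4835 0.0986 0.0352]
(385, 400) [0.4821 0.0994 0.0465]
(395, 440) [0.4803 0.0995 0.0635]
(420, 400) [0.4849 0.0927 0.0534]
(291, 300) [0.4992 0.1203 0.0257]
(291, 460) [0.4568 0.1203 0.0259]
(215, 420) [0.4674 0.1399 0.0256]
(365, 420) [0.4672 0.1012 0.0252]
(210, 360) [0.4832 0.1408 0.0243]
(120, 420) [0.4851 0.154  0.0649]
```

```bash
python3 - <<'E'
from h import *
i,d=cams.get_image("wrist"); P=cloud("wrist",d); print(bot.get_state()["tool_pos"])
q=P.reshape(-1,3)
for y in(.1425,.146,.150,.154,.158,.098,.094,.09,.086,.08):
    s=q[(abs(q[:,1]-y)<.0015)&(q[:,0]>.465)&(q[:,0]<.49)&(q[:,2]>.02)]; print(y,np.sort(s[:,2])[:60:3].round(3))
E
```

```text
[0.47597478 0.11884714 0.00629101]
0.1425 [0.023 0.024 0.024 0.024 0.024 0.024 0.024 0.025 0.025 0.025 0.025 0.025
 0.025 0.025 0.025 0.025 0.025 0.025 0.025 0.025]
0.146 [0.023 0.024 0.024 0.025 0.025 0.025 0.025 0.025 0.025 0.025 0.025 0.025
 0.026 0.026 0.026 0.031 0.032 0.033 0.034 0.035]
0.15 [0.034 0.036 0.036 0.037 0.038 0.04  0.04  0.041 0.042 0.043 0.044 0.044
 0.046 0.046 0.047 0.047 0.048 0.049 0.049 0.05 ]
0.154 [0.038 0.039 0.04  0.041 0.043 0.043 0.044 0.046 0.046 0.047 0.047 0.049
 0.049 0.05  0.051 0.052 0.052 0.053 0.054 0.054]
0.158 [0.062 0.067 0.069 0.071]
0.098 [0.024 0.024 0.024 0.024 0.024 0.025 0.025 0.025 0.025 0.025 0.025 0.025
 0.025 0.025 0.025 0.025 0.025 0.025 0.025 0.025]
0.094 [0.024 0.025 0.025 0.025 0.025 0.025 0.026 0.03  0.032 0.033 0.034 0.035
 0.036 0.037 0.038 0.039 0.04  0.04  0.041 0.042]
0.09 [0.033 0.036 0.037 0.038 0.039 0.04  0.04  0.042 0.042 0.043 0.043 0.045
 0.045 0.047 0.047 0.048 0.048 0.049 0.05  0.051]
0.086 [0.039 0.041 0.043 0.043 0.044 0.046 0.047 0.048 0.049 0.05  0.051 0.052
 0.052 0.053 0.054 0.055 0.056 0.056 0.057 0.057]
0.08 []
```

The finger ends are actually about 24 mm above the reported TCP. That also explains the earlier grip readings, with the bottle held at its shoulder and the vial by its cap. I'll open, go about 20 mm lower while watching the force, then close.

>>> play_rows([
  [0.7, 0, 0, 0, 0, 0, 0],
  [1, 0, 0, 0, 0, 0, 0],
  [1, 0, 0, 0, 0, 0, 0],
  [1, 0, 0, 0, 0, 0, 0],
  [1, 0, 0, 0, 0, 0, 0],
  [1, 0, 0, 0, 0, 0, 0],
  [1, 0, 0, -0.02, 0, 0, 0],
  [1, 0, 0, -0.04, 0, 0, 0],
  [1, 0, 0, -0.05, 0, 0, 0],
  [1, 0, 0, -0.06, 0, 0, 0],
  [1, 0, 0, -0.06, 0, 0, 0],
])

```text
t: 18.25
tool_pos: [0.4756, 0.1188, -0.0095]
orientation: [[1.0, 0.001, -0.001], [0.001, -1.0, -0.0], [-0.001, 0.0, -1.0]]
force: [0.1, 0.4, -0.2]
finger_gap: 0.998
finger_force: 0.0
```

```bash
python3 - <<'E'
from h import *
s=bot.get_state(); print(s["tool_pos"],s["force"],s["finger_gap"])
i,d=cams.get_image("wrist"); P=cloud("wrist",d); q=P.reshape(-1,3)
for y in(.167,.172,.177,.071,.066,.061):
    s=q[(abs(q[:,1]-y)<.002)&(q[:,0]>.465)&(q[:,0]<.487)&(q[:,2]>.004)]; print(y,np.sort(s[:,2])[:40:3].round(3))
E
```

```text
[ 0.47560529  0.11877558 -0.00948959] [ 0.14795751  0.40952868 -0.16749365] 0.9979676996641232
0.167 [0.015 0.016 0.016 0.016 0.017 0.017 0.017 0.017 0.017 0.017 0.018 0.018
 0.018 0.018]
0.172 [0.016 0.016 0.017 0.018 0.019 0.02  0.02  0.021 0.022 0.023 0.023 0.024
 0.025 0.025]
0.177 [0.02  0.021 0.023 0.023 0.024 0.024 0.025 0.025 0.026 0.027 0.028 0.028
 0.028 0.029]
0.071 [0.015 0.015 0.016 0.017 0.017 0.018 0.018 0.019 0.02  0.02  0.02  0.021
 0.022 0.022]
0.066 [0.017 0.02  0.02  0.021 0.022 0.022 0.023 0.024 0.024 0.025 0.025 0.027
 0.027 0.028]
0.061 [0.021 0.024 0.026 0.027 0.027 0.029 0.029 0.031 0.031 0.032 0.033 0.033
 0.034 0.035]
```

Confirmed: the finger ends sit 25 mm above the reported TCP. I'll go 7 mm lower and close.

>>> play_rows([
  [1, 0, 0, -0.015, 0, 0, 0],
  [1, 0, 0, -0.028, 0, 0, 0],
  [0.85, 0, 0, -0.028, 0, 0, 0],
  [0.75, 0, 0, -0.028, 0, 0, 0],
  [0.68, 0, 0, -0.028, 0, 0, 0],
  [0.64, 0, 0, -0.028, 0, 0, 0],
  [0.6, 0, 0, -0.028, 0, 0, 0],
  [0.5, 0, 0, -0.028, 0, 0, 0],
  [0.5, 0, 0, -0.028, 0, 0, 0],
  [0.5, 0, 0, -0.028, 0, 0, 0],
  [0.5, 0, 0, -0.028, 0, 0, 0],
  [0.5, 0, 0, -0.028, 0, 0, 0],
], grip_force=12)

```text
t: 19.3
tool_pos: [0.4761, 0.1189, -0.0156]
orientation: [[1.0, 0.001, 0.0], [0.001, -1.0, 0.0], [0.0, -0.0, -1.0]]
force: [0.4, 0.4, 0.9]
finger_gap: 0.611
finger_force: 12.0
```

>>> play_rows([
  [0.5, 0, 0, 0.05, 0, 0, 0],
  [0.5, 0, 0, 0.15, 0, 0, 0],
  [0.5, 0, 0, 0.25, 0, 0, 0],
  [0.5, 0, 0, 0.32, 0, 0, 0],
  [0.5, 0.02, -0.06, 0.34, 0, 0, 0],
  [0.5, 0.06, -0.18, 0.34, 0, 0, 0],
  [0.5, 0.1, -0.3, 0.34, 0, 0, 0],
  [0.5, 0.14, -0.42, 0.34, 0, 0, 0],
  [0.5, 0.18, -0.52, 0.34, 0, 0, 0],
  [0.5, 0.2, -0.6, 0.34, 0, 0, 0],
])

```text
t: 20.13
tool_pos: [0.5266, -0.0332, 0.0703]
orientation: [[1.0, -0.0, 0.001], [-0.0, -1.0, -0.0], [0.001, 0.0, -1.0]]
force: [0.5, 1.5, -0.6]
finger_gap: 0.611
finger_force: 12.0
```

>>> play_rows([
  [0.5, 0, -0.1, 0, 0, 0, 0],
  [0.5, 0, -0.2, 0, 0, 0, 0],
  [0.5, 0, -0.3, 0, 0, 0, 0],
  [0.5, 0, -0.38, 0, 0, 0, 0],
  [0.5, 0, -0.43, 0, 0, 0, 0],
  [0.5, 0, -0.446, 0, 0, 0, 0],
  [0.5, 0, -0.446, 0, 0, 0, 0],
  [0.5, 0, -0.446, 0, 0, 0, 0],
])

```text
t: 20.8
tool_pos: [0.526, -0.142, 0.0695]
orientation: [[1.0, 0.001, 0.0], [0.001, -1.0, 0.0], [0.0, -0.0, -1.0]]
force: [-0.2, 0.6, -0.2]
finger_gap: 0.61
finger_force: 12.0
```

```bash
python3 - <<'E'
from h import *
s=bot.get_state(); print(s["tool_pos"],s["finger_gap"],s["finger_force"])
i,d=cams.get_image("wrist"); P=cloud("wrist",d); cv2.imwrite("pics/w8.png",cv2.resize(i[90:340,160:410,::-1],None,fx=2.4,fy=2.4))
z=s["tool_pos"][2]+.016+.025; q=sel(P,.5257,-.1425,.032,z-.004,z+.004); print("tape",circ(q),q[:,2].mean())
print("pin",sel(P,.5257,-.1425,.02,.03,.05).mean(0),"foot",circ(sel(P,.5257,-.1425,.042,.004,.012)))
E
```

```text
[ 0.52599883 -0.14203601  0.06948631] 0.6101703465517171 11.999808453692822
tape (array([ 526.4, -142.2]), 31.8, 5354, array([ 0.5327, -0.1403])) 0.11006207111292336
pin [nan nan nan] foot (array([ 525. , -141.4]), 35.3, 2300, array([ 0.5373, -0.1424]))<stdin>:5: RuntimeWarning: Mean of empty slice.
  ret = um.true_divide(
```

View pics/w8.png

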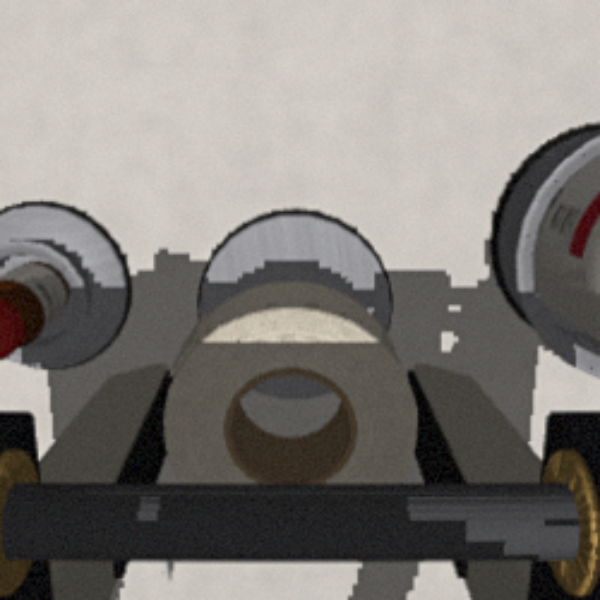

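The tape (column 290) hangs over the spindle foot (column 295), about 1.5 mm off along y. I'll shift 1.2 mm and lower.

>>> play_rows([
  [0.5, 0, -0.005, -0.04, 0, 0, 0],
  [0.5, 0, -0.005, -0.08, 0, 0, 0],
  [0.5, 0, -0.005, -0.11, 0, 0, 0],
  [0.5, 0, -0.005, -0.13, 0, 0, 0],
  [0.5, 0, -0.005, -0.15, 0, 0, 0],
  [0.5, 0, -0.005, -0.17, 0, 0, 0],
  [0.5, 0, -0.005, -0.19, 0, 0, 0],
  [0.5, 0, -0.005, -0.2, 0, 0, 0],
])

```text
t: 21.52
tool_pos: [0.5258, -0.1439, 0.0185]
orientation: [[1.0, 0.001, -0.0], [0.001, -1.0, 0.0], [-0.0, -0.0, -1.0]]
force: [-0.2, -0.8, -1.1]
finger_gap: 0.614
finger_force: 12.0
```

>>> play_rows([
  [0.5, 0, 0, -0.03, 0, 0, 0],
  [0.5, 0, 0, -0.06, 0, 0, 0],
  [0.5, 0, 0, -0.08, 0, 0, 0],
  [0.5, 0, 0, -0.095, 0, 0, 0],
  [0.5, 0, 0, -0.103, 0, 0, 0],
  [0.5, 0, 0, -0.106, 0, 0, 0],
  [0.5, 0, 0, -0.106, 0, 0, 0],
])

```text
t: 22.1
tool_pos: [0.526, -0.1439, -0.0072]
orientation: [[1.0, 0.001, -0.0], [0.001, -1.0, 0.0], [-0.0, -0.0, -1.0]]
force: [-0.0, -1.0, -0.4]
finger_gap: 0.612
finger_force: 12.0
```

>>> play_rows([
  [0.5, 0, 0, -0.004, 0, 0, 0],
  [0.6, 0, 0, -0.004, 0, 0, 0],
  [0.66, 0, 0, -0.004, 0, 0, 0],
  [0.72, 0, 0, -0.004, 0, 0, 0],
  [0.75, 0, 0, -0.004, 0, 0, 0],
  [0.75, 0, 0, -0.004, 0, 0, 0],
  [0.75, 0, 0, -0.004, 0, 0, 0],
  [0.75, 0, 0, 0.05, 0, 0, 0],
  [0.75, 0, 0, 0.15, 0, 0, 0],
  [0.75, 0, 0, 0.28, 0, 0, 0],
  [0.75, 0, 0, 0.42, 0, 0, 0],
  [0.85, -0.05, 0.15, 0.54, 0, 0, 0],
  [1, -0.1, 0.3, 0.6, 0, 0, 0],
  [1, -0.15, 0.45, 0.6, 0, 0, 0],
  [1, -0.2, 0.6, 0.6, 0, 0, 0],
  [1, -0.25, 0.75, 0.6, 0, 0, 0],
  [1, -0.3, 0.9, 0.6, 0, 0, 0],
  [1, -0.32, 1, 0.6, 0, 0, 0],
  [1, -0.32, 1, 0.6, 0, 0, 0],
])

```text
t: 23.68
tool_pos: [0.4448, 0.1097, 0.1442]
orientation: [[1.0, 0.004, 0.001], [0.004, -1.0, 0.001], [0.001, -0.001, -1.0]]
force: [0.4, 0.2, 0.6]
finger_gap: 0.999
finger_force: 0.0
```

```bash
python3 - <<'E'
from h import *
s=bot.get_state(); print(s["t"],s["tool_pos"],s["orientation"][:,1])
P0=cloud("top",cams.get_image("top")[1])
q=sel(P0,.526,-.143,.045,.025,.04); print("tape",circ(q),np.median(q[:,2]))
q=sel(P0,.551,-.255,.04,.117,.16); print("bottle",circ(q))
i,d=cams.get_image("wrist"); Pw=cloud("wrist",d); cv2.imwrite("pics/w9.png",i[...,::-1])
for n,P in(("top",P0),("wrist",Pw)):
    for lo,hi in((.038,.048),(.048,.065)):
        q=sel(P,.445,.332,.06,lo,hi); print(n,"carton",lo,rect(q) if len(q) else 0,q.mean(0).round(4) if len(q) else 0)
    for r in(.048,.052): q=sel(P,.5625,.052,r,.014,.024); print(n,"tray",rect(q) if len(q) else 0)
E
```

```text
23.6833 [0.44483906 0.1096591  0.14418601] [ 0.00447258 -0.99998925 -0.00122553]
tape (array([ 527.8, -143.8]), 29.2, 349, array([ 0.5271, -0.1439])) 0.0330337590955585
bottle (array([ 552.8, -256.3]), 9.8, 57, array([ 0.553 , -0.2563]))
top carton 0.038 (array([446.8, 341.9]), array([30.3, 61.7]), 83.94, 155) [0.4445 0.3433 0.0425]
top carton 0.048 (array([444.6, 353.6]), array([67.7, 29. ]), 12.13, 136) [0.4476 0.3557 0.0541]
top tray (array([566.6,  51.9]), array([81.5, 67.1]), 13.31, 163)
top tray (array([566.7,  51.9]), array([81.6, 67.2]), 13.7, 181)
wrist carton 0.038 (array([446.3, 328. ]), array([53.9, 63. ]), 81.83, 2639) [0.4459 0.3288 0.0414]
wrist carton 0.048 (array([450.1, 356.8]), array([13.3, 61.9]), 79.72, 1064) [0.4512 0.3574 0.0538]
wrist tray (array([565.,  52.]), array([81.8, 67.6]), 13.07, 1279)
wrist tray (array([565.,  52.]), array([81.8, 67.6]), 13.12, 1388)
```

View pics/w9.png

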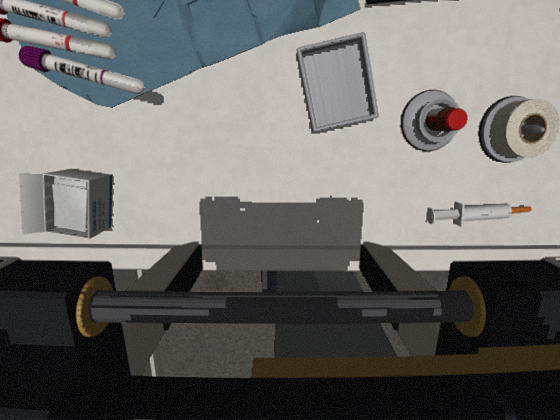

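The tape is on the spindle (top at 0.033). The view shows the tray at (337,82) and the carton at (82,203) with its flap on the left. Before turning the gripper I'll check clearance to the stand on the left.

```bash
python3 - <<'E'
from h import *
q=np.vstack([cloud(n,np.load(n+".npz")["d"]).reshape(-1,3) for n in("top","scene")]); 
for lo,hi in((.02,.1),(.1,.2),(.2,.35),(.35,.6)):
    s=q[(q[:,2]>lo)&(q[:,2]<hi)&(q[:,0]>.3)&(q[:,0]<.6)&(q[:,1]>.4)&(q[:,1]<.9)]; print(lo,len(s),np.percentile(s[:,1],[.2,1,5]).round(3) if len(s) else 0)
E
```

```text
0.02 11064 [0.444 0.446 0.454]
0.1 7156 [0.458 0.471 0.486]
0.2 1615 [0.545 0.549 0.552]
0.35 0 0
```

>>> play_rows([
  [1, 0, 0.1, 0, 0, 0, 0.019],
  [1, 0, 0.2, 0, 0, 0, 0.038],
  [1, 0, 0.3, 0, 0, 0, 0.057],
  [1, 0, 0.4, 0, 0, 0, 0.076],
  [1, 0, 0.4, 0, 0, 0, 0.095],
  [1, 0, 0.4, 0, 0, 0, 0.114],
  [1, 0, 0.4, 0, 0, 0, 0.133],
  [1, 0, 0.4, 0, 0, 0, 0.152],
  [1, 0, 0.4, 0, 0, 0, 0.171],
  [1, 0, 0.4, 0, 0, 0, 0.19],
  [1, 0, 0.4, 0, 0, 0, 0.209],
  [1, 0, 0.4, 0, 0, 0, 0.227],
  [1, 0, 0.4, 0, 0, 0, 0.227],
  [1, 0, 0.4, 0, 0, 0, 0.227],
])

```text
t: 24.95
tool_pos: [0.4465, 0.2052, 0.1431]
orientation: [[0.148, 0.989, 0.0], [0.989, -0.148, -0.0], [-0.0, 0.0, -1.0]]
force: [-0.0, -0.2, 0.3]
finger_gap: 1.004
finger_force: 0.0
```

```bash
python3 - <<'E'
from h import *
s=bot.get_state(); print(s["tool_pos"],s["orientation"][:,1])
i,d=cams.get_image("wrist"); P=cloud("wrist",d); cv2.imwrite("pics/w10.png",i[...,::-1])
for lo,hi in((.036,.0455),(.02,.048),(.048,.065)):
    q=sel(P,.445,.332,.06,lo,hi); print("carton",lo,rect(q) if len(q) else 0,q.mean(0).round(4) if len(q) else 0)
E
```

```text
[0.44646948 0.20518968 0.14307397] [ 9.88971958e-01 -1.48102862e-01  9.54056545e-05]
carton 0.036 (array([445.3, 329.5]), array([51.8, 62.1]), 81.07, 2999) [0.4451 0.3291 0.0406]
carton 0.02 (array([445.3, 330. ]), array([52.8, 62.4]), 80.92, 4282) [0.4449 0.3304 0.0385]
carton 0.048 (array([449.6, 358. ]), array([12.3, 61.4]), 80.61, 1206) [0.4498 0.359  0.0541]
```

View pics/w10.png

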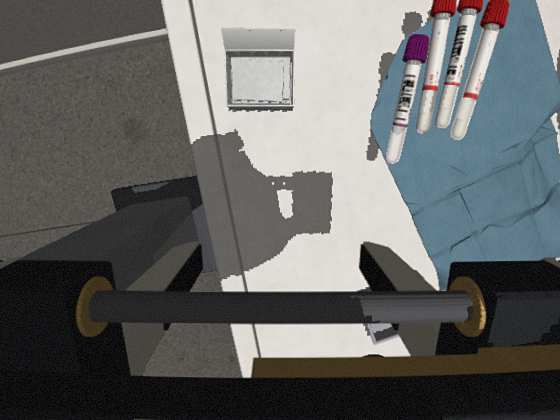

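The carton's box is at (260,80), squared to the gripper, with the flap on the far side. Next I'll move over it and grip.

>>> play_rows([
  [1, -0.006, 0.12, 0, 0, 0, 0],
  [1, -0.006, 0.24, 0, 0, 0, 0],
  [1, -0.006, 0.36, -0.05, 0, 0, 0],
  [1, -0.006, 0.45, -0.1, 0, 0, 0],
  [1, -0.006, 0.484, -0.16, 0, 0, 0],
  [1, -0.006, 0.484, -0.22, 0, 0, 0],
  [1, -0.006, 0.484, -0.28, 0, 0, 0],
  [1, -0.006, 0.484, -0.34, 0, 0, 0],
  [1, -0.006, 0.484, -0.4, 0, 0, 0],
  [1, -0.006, 0.484, -0.46, 0, 0, 0],
  [1, -0.006, 0.484, -0.51, 0, 0, 0],
  [1, -0.006, 0.484, -0.55, 0, 0, 0],
  [1, -0.006, 0.484, -0.57, 0, 0, 0],
  [1, -0.006, 0.484, -0.576, 0, 0, 0],
  [1, -0.006, 0.484, -0.576, 0, 0, 0],
], grip_force=12)

```text
t: 26.25
tool_pos: [0.4446, 0.3271, -0.0011]
orientation: [[0.144, 0.99, -0.0], [0.99, -0.144, -0.0], [-0.0, -0.0, -1.0]]
force: [0.2, 0.0, 0.3]
finger_gap: 1.003
finger_force: 0.0
```

>>> play_rows([
  [0.9, 0, 0, 0, 0, 0, 0],
  [0.8, 0, 0, 0, 0, 0, 0],
  [0.75, 0, 0, 0, 0, 0, 0],
  [0.71, 0, 0, 0, 0, 0, 0],
  [0.68, 0, 0, 0, 0, 0, 0],
  [0.65, 0, 0, 0, 0, 0, 0],
  [0.6, 0, 0, 0, 0, 0, 0],
  [0.6, 0, 0, 0, 0, 0, 0],
  [0.6, 0, 0, 0, 0, 0, 0],
  [0.6, 0, 0, 0, 0, 0, 0],
])

```text
t: 27.08
tool_pos: [0.4446, 0.3272, -0.001]
orientation: [[0.143, 0.99, 0.0], [0.99, -0.143, 0.0], [0.0, 0.0, -1.0]]
force: [-0.3, -0.0, 3.2]
finger_gap: 0.671
finger_force: 12.0
```

>>> play_rows([
  [0.6, 0, 0, 0.03, 0, 0, 0],
  [0.6, 0, 0, 0.08, 0, 0, 0],
  [0.6, 0, 0, 0.16, 0, 0, 0],
  [0.6, 0, 0, 0.23, 0, 0, 0],
  [0.6, 0.02, -0.06, 0.26, 0, 0, 0.003],
  [0.6, 0.06, -0.16, 0.26, 0, 0, 0.008],
  [0.6, 0.11, -0.27, 0.26, 0, 0, 0.014],
  [0.6, 0.16, -0.38, 0.26, 0, 0, 0.02],
  [0.6, 0.21, -0.5, 0.26, 0, 0, 0.026],
  [0.6, 0.25, -0.6, 0.26, 0, 0, 0.03],
])

```text
t: 27.92
tool_pos: [0.5077, 0.1754, 0.0651]
orientation: [[-0.047, 0.999, 0.001], [0.999, 0.047, 0.0], [0.0, 0.001, -1.0]]
force: [0.6, 0.1, -1.9]
finger_gap: 0.675
finger_force: 12.0
```

>>> play_rows([
  [0.6, 0.05, -0.1, 0, 0, 0, 0.006],
  [0.6, 0.1, -0.2, 0, 0, 0, 0.012],
  [0.6, 0.15, -0.3, 0, 0, 0, 0.018],
  [0.6, 0.19, -0.4, 0, 0, 0, 0.024],
  [0.6, 0.225, -0.47, 0, 0, 0, 0.0294],
  [0.6, 0.235, -0.5, 0, 0, 0, 0.0294],
  [0.6, 0.235, -0.5, 0, 0, 0, 0.0294],
  [0.6, 0.235, -0.5, 0, 0, 0, 0.0294],
  [0.6, 0.235, -0.5, 0, 0, 0, 0.0294],
])

```text
t: 28.67
tool_pos: [0.5654, 0.053, 0.0641]
orientation: [[-0.227, 0.974, -0.0], [0.974, 0.227, 0.0], [0.0, 0.0, -1.0]]
force: [0.4, 0.3, -0.3]
finger_gap: 0.671
finger_force: 12.0
```

```bash
python3 - <<'E'
from h import *
s=bot.get_state(); tp=s["tool_pos"]; R=s["orientation"]; print(tp,np.degrees(np.arctan2(R[1,1],R[0,1])),s["finger_gap"],s["finger_force"])
i,d=cams.get_image("wrist"); P=cloud("wrist",d); cv2.imwrite("pics/w11.png",cv2.resize(i[60:340,140:420,::-1],None,fx=2.1,fy=2.1))
# in tool-aligned axes about TCP (mm): carton rim, tray rim
L=(P-tp)@R*1000
def prof(lo,hi,name):
    m=(P[...,2]>lo)&(P[...,2]<hi)&(np.hypot(L[...,0],L[...,1])<70); a=L[m]
    print(name,len(a),np.percentile(a[:,0],[.5,5,50,95,99.5]).round(1),np.percentile(a[:,1],[.5,5,50,95,99.5]).round(1))
prof(tp[2]+.037,tp[2]+.048,"carton rim"); prof(tp[2]+.049,tp[2]+.065,"flap"); prof(.014,.024,"tray rim")
E
```

```text
[0.56536382 0.05300412 0.06405738] 13.137501603030353 0.6711968498774874 11.997351944446564
carton rim 6831 [-12.5 -10.5   6.4  24.2  26.2] [-43.1 -30.5   0.2  30.2  43.2]
flap 3107 [-4.1  2.4 29.  36.8 37.3] [-45.9 -41.1  -0.3  40.7  45.6]
tray rim 1375 [-17.6 -12.9  20.9  34.4  35. ] [-41.2 -39.2  36.1  67.4  69.4]
```

View pics/w11.png

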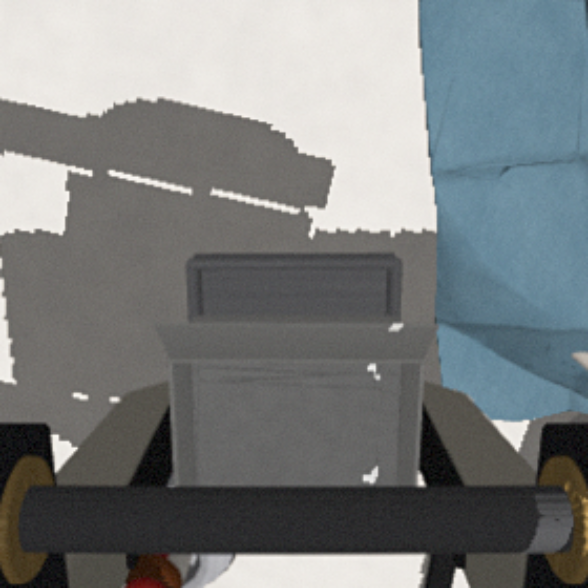

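The tray (columns 186–402) and the carton (172–420) share an axis, and the far-edge offsets agree to about 1 mm. I'll lower.

>>> play_rows([
  [0.6, 0, 0.002, -0.04, 0, 0, 0],
  [0.6, 0, 0.002, -0.08, 0, 0, 0],
  [0.6, 0, 0.002, -0.11, 0, 0, 0],
  [0.6, 0, 0.002, -0.14, 0, 0, 0],
  [0.6, 0, 0.002, -0.165, 0, 0, 0],
  [0.6, 0, 0.002, -0.19, 0, 0, 0],
  [0.6, 0, 0.002, -0.21, 0, 0, 0],
  [0.6, 0, 0.002, -0.225, 0, 0, 0],
  [0.6, 0, 0.002, -0.235, 0, 0, 0],
  [0.6, 0, 0.002, -0.242, 0, 0, 0],
  [0.6, 0, 0.002, -0.245, 0, 0, 0],
  [0.6, 0, 0.002, -0.245, 0, 0, 0],
])

```text
t: 29.72
tool_pos: [0.5658, 0.0526, 0.0026]
orientation: [[-0.228, 0.974, 0.0], [0.974, 0.228, -0.0], [-0.0, 0.0, -1.0]]
force: [-0.1, 0.0, -0.5]
finger_gap: 0.673
finger_force: 12.0
```

Now 0.5 mm further down, then release gently and retreat.

>>> play_rows([
  [0.6, 0, 0, -0.002, 0, 0, 0],
  [0.6, 0, 0, -0.002, 0, 0, 0],
  [0.69, 0, 0, -0.002, 0, 0, 0],
  [0.72, 0, 0, -0.002, 0, 0, 0],
  [0.76, 0, 0, -0.002, 0, 0, 0],
  [0.82, 0, 0, -0.002, 0, 0, 0],
  [0.85, 0, 0, -0.002, 0, 0, 0],
  [0.85, 0, 0, -0.002, 0, 0, 0],
  [0.85, 0, 0, 0.04, 0, 0, 0],
  [0.85, 0, 0, 0.12, 0, 0, 0],
  [0.85, 0, 0, 0.24, 0, 0, 0],
  [0.85, 0, 0, 0.38, 0, 0, 0],
  [0.85, 0, 0, 0.5, 0, 0, 0],
  [0.85, 0, 0, 0.6, 0, 0, 0],
  [0.85, -0.1, 0, 0.7, 0, 0, 0],
  [0.85, -0.25, 0, 0.7, 0, 0, 0],
  [0.85, -0.4, 0, 0.7, 0, 0, 0],
  [0.85, -0.55, 0, 0.7, 0, 0, 0],
  [0.85, -0.6, 0, 0.7, 0, 0, 0],
  [0.85, -0.6, 0, 0.7, 0, 0, 0],
])

```text
t: 31.38
tool_pos: [0.4139, 0.0527, 0.1791]
orientation: [[-0.228, 0.974, 0.003], [0.974, 0.228, 0.0], [-0.0, 0.003, -1.0]]
force: [-0.3, -0.2, -0.5]
finger_gap: 0.845
finger_force: 0.0
```

```bash
python3 - <<'E'
from h import *
s=bot.get_state(); print(s["t"],s["tool_pos"],s["finger_gap"])
i,d=cams.get_image("top"); P=cloud("top",d)
q=sel(P,.566,.052,.06,.04,.05); print("carton",rect(q) if len(q) else 0, np.median(q[:,2]) if len(q) else 0)
q=sel(P,.566,.052,.065,.05,.08); print("flap max",np.percentile(q[:,2],98) if len(q) else 0)
for k,a in(("tape",(.526,-.143,.045,.025,.04)),("vial",(.532,-.051,.03,.045,.07)),("bottle",(.551,-.255,.04,.117,.16)),("syr",(.431,-.12,.065,.008,.03))):
    q=sel(P,*a); print(k,circ(q) if len(q) else 0,np.median(q[:,2]) if len(q) else 0)
a=i[130:295,120:440,::-1]; cv2.imwrite("pics/fin.png",cv2.resize(a,None,fx=2.4,fy=2.4,interpolation=cv2.INTER_CUBIC))
E
```

```text
31.3833 [0.41391808 0.05265779 0.17910428] 0.8451763249405891
carton (array([566.7,  53.1]), array([62.2, 52.2]), 14.84, 352) 0.04373793902034806
flap max 0.06357461485375407
tape (array([ 527.8, -143.8]), 29.2, 344, array([ 0.5271, -0.1438])) 0.03300848067230422
vial (array([531.6, -51.1]), 9.3, 49, array([ 0.5317, -0.0511])) 0.05663804776818293
bottle (array([ 552.9, -256.5]), 9.8, 57, array([ 0.553 , -0.2564])) 0.1223159403696672
syr (array([ 431. , -119.9]), 64.9, 426, array([ 0.4094, -0.1176])) 0.012001155214122927
```

View pics/fin.png

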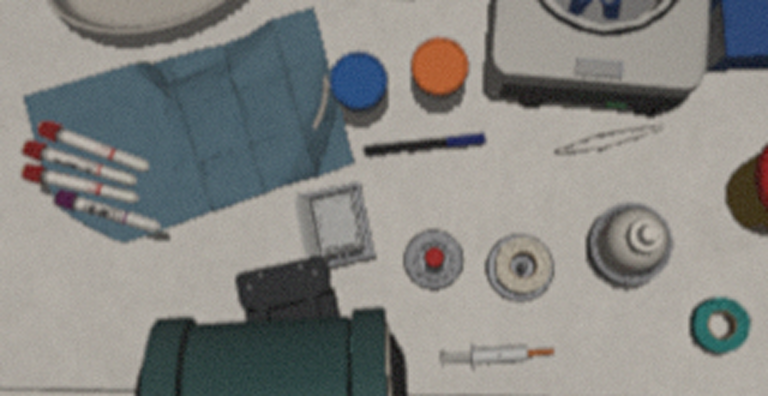

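All four supplies are in their holders: bottle top at 0.122–0.123, vial 0.056, tape 0.033, carton flap about 0.062. The cups, syringe and turquoise roll haven't moved. I'm handing in.

```bash
python3 -c "
from plant import bot
print(bot.finish_job())"
```

```text
the job is handed in; nothing more can be done
None
```

I put the bottle, vial, tape and carton into their holders in that order and handed the job in at 31 s of the 112 s allowed; the last check showed all four seated and the cups, syringe and turquoise roll unmoved.

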